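# Shut the specimen in the dark chamber

### The arm

A 6-joint arm with a two-finger parallel gripper is mounted at the origin on the work surface. World frame = base frame: x ahead of the robot, y to its left, z up, the work surface at z = 0. Lengths are in mm, angles in rad, forces in N, time in s.
With the tool pointing down it reaches from about 275 to 775 mm from the base axis. Payload 14.6 kg.
Tool frame: the origin (TCP) lies on the centre line of the jaws, within the pads' length; the fingertips stand 22 mm ahead of it and the grasp point (between the pads) lies 3 mm ahead of it; z points along the fingers, y is the line along which they close (so a half turn about z gives the same grasp; the last joint's range is limited). The gripper opens to 85 mm and grips with 20 to 120 N. Pads are 22 mm wide; open, the fingers measure 114 mm over their backs; the gripper's body (76 mm by 85 mm) begins 54 mm behind the grasp point. The pads swing forward as they close: fully open they stand 13 mm farther back than shut.
Start: joints at [1.028, 0.263, -0.048, 1.259, 0, 1.415], TCP at [198.535, 486.017, 253.278] pointing down, gripper open.
Joint ranges: [-2.65, 2.65], [-0.89, 1.7], [-1.18, 1.37], [-2.13, 2.11], [-1.35, 1.29], [-3.14, 3.14]. Speed limits (rad/s): [1.89, 1.89, 2.57, 2.79, 3.14, 3.14].

### API

Orientations are given as a unit quaternion [w, x, y, z].
In Python, from station import arm gives the robot as it stands.
- The arm moves only by the shell command python3 -m creep 'ROWS' [FORCE]. ROWS is JSON, a list of rows, each a list of 7 numbers: the shift along the tool's x, y, z in m, then the turn, a rotation vector about the tool's x, y, z in degrees, then the opening, from -1 (shut) to 1 (fully open). A call has exactly 10 rows; each row is the pose to reach, as a shift and turn from the pose commanded when the call began, along the tool's axes at that moment; what a row does not reach only later rows make up. A row lasts 1/12 s, in which the tool goes at most 41.7 mm and 7.16 degrees, less where a joint would pass 70% of its speed; a pose out of reach is approached as far as the arm can. A call with a gripper value outside its range is refused whole. The fingers move at their own pace and stop on an object; FORCE is the grip in N (left out, the last holds). Time passes only in rows, so rows that repeat a pose let the fingers close, or fill a call up. It gives the time, the measured TCP pose, the force, the opening and the grip force at its end, in the units of the state.
- arm.observe(): the state, without advancing time (a new reading comes with each control period).
- arm.camera(name): name is "side" or "top"; returns a dict with "image" (384x512x3 uint8, red, green, blue), "camera_matrix" (3x3 intrinsics, pixels), "k1" (the pictures are not rectified: a ray, as slopes to the right and down, at radius r is drawn at 1 + k1 r^2 times it, then the intrinsics apply), "position" and "rotation" of the camera in the world. Camera axes: x right, y up, looking along -z (the intrinsics and any distortion apply to the point x, -y, -z); pixel columns grow to the right and rows downward; lengths in mm; the calibration is good to about 2 mm. A picture is of the moment at which its call begins. There is no depth.
- arm.finish_job(): hands the job in; it is judged then, once.
Trained networks look in a picture, given as the dict that the camera call returned (one of the last four; its "shot" number tells which), for a name from the list of things; names that differ only in an ending like _2 or _b are one class to them, and where a whole thing is asked for, a point or a joint stands for the part that bears it (a point fixed in the world has none). Each returns a list of dicts, best first, with "conf" (0 to 1); they miss things now and then, are a little off and sometimes report something else, mostly with a low value. They report only what shows in the picture. A call takes as long as a camera call. They do not tell look-alikes from the thing itself.
- arm.boxes_of(thing, picture): "xy" ([column, row] in pixels, amid what is visible of it).
- arm.outline_of(thing, picture): "pixels" (384x512 bool, what is visible of it) and "xy" ([column, row] in pixels, amid what is visible of it).
The state is a dict: "clock": time; "joint_pos": joint angles; "dq": joint speeds; "joint_efforts": joint torques, N m; "tcp_pos": TCP position; "tool_rot": TCP orientation; "wrist_force": force on the tool from outside, world axes, zero at the start; "torque": the same for the moment, N m; "width": finger opening in mm; "finger_force": force on a finger pad.
Only numpy, scipy, OpenCV 4.12 (cv2) and the standard library are available. Lean on these libraries where they do the work, as an engineer would, in place of code of your own. Each camera call takes 0.05 s, during which the arm holds its last target. There are 200 camera calls.

### The job

Stand the specimen (the plain brass cylinder) upright in the ring on the floor of the microscope's specimen chamber, setting it down gently, then slide the chamber's flat metal shutter fully shut over it. The shutter has no handle, so press on it with closed fingertips and drag it; it is delicate: about 12 N of pressing is plenty, and never push on the chamber with more than 20 N. Leave the other parts on the bench alone and finish clear of everything.

Things in the scene. Friction and masses are not known exactly. Their poses are not given: they have to be found in the camera images.
- station: specimen chamber: black box fixed to the bench, 146 (its x) by 286 (its y) by 68 mm high, walls and floor 8 mm thick. Origin: centre of the underside, z up. Its top is open from y = -35 to +135 mm and x = -65 to +65 mm (the window); from y = -143 to -35 mm a fixed deck with four screw heads covers it, top at z = 68 mm
- window (a point): centre of the window at rim height (station x = 0, y = +50, z = 68 mm), axes as the station's. The shutter is a smooth aluminium plate without handle, 129 mm along x, 174 mm along y, 4 mm thick, running along y just below the rim: parked under the deck, it slides towards +y to shut the window; with it open some 75 mm of it shows beside the deck
- deck_edge (a point): middle of the deck's edge at rim height (station x = 0, y = -35, z = 68 mm). Beside it the plate's top lies 2 to 6.5 mm below the rim; its exact height differs each time and is not measured: feel for it. The track is not level: the plate falls 1.5 mm per 100 mm towards +y. The plate is sprung: it gives about 1 mm per 12 N pressed (5 mm at most)
- shutter (a joint): how far the shutter is open, m: 0 = fully shut (leading edge at the station's y = +135 mm), 0.095 = fully open. Leading edge at station y = 0.135 - value. It stays where it is left. It drags with about 4 N, so roughly 8 to 15 N of pressing carries it along by friction. It starts 85 to 95 mm open, ring uncovered
- nest (a point): centre of the ring on the chamber floor, at floor level (station x = 0, y = +93 mm, z = 8 mm). Steel ring, inner diameter 37 mm, outer 45 mm, 4 mm high. Axes as the station's
- specimen_center (a point): centre of the specimen: plain solid brass cylinder, 30 mm diameter, 38 mm tall, about 0.22 kg, standing loose on the bench; this point is half-way up, z along its axis
- objective: bystander: black microscope objective standing on the bench, 40 mm diameter, stepped and tapered, 42 mm tall; origin at the centre of its underside
- disc: bystander: low steel calibration disc, 48 mm diameter, 12 mm thick, lying on the bench; origin at the centre of its underside
There are look-alikes about, which are no part of the job. Of the things shaped like the part that bears specimen_center, the brass one is meant. There is more than one size of the part that bears shutter; the job needs the smaller.

How it is judged:
By the outcome, as a careful person would: the job done as asked, in the order asked, and still so for the second after the job is handed in, with the robot touching nothing.
It also fails if it takes over 48 s, if anything falls off the work surface, if the arm or the gripper's body presses on something with over 40 N, if the wrist force passes 120 N, or if a joint passes its speed limit or range.

## Working session

There is one attempt and no reset: what is moved stays moved. The work goes in short steps, Python scripts to look and compute and a shell command to move; the robot and the scene stay as the last step left them, time stands still between calls to the robot, and variables do not carry over. Pictures are saved under pics/ and viewed, at most 10 in all, crops included, and the job is handed in when it is done.

```bash
mkdir -p pics; ls
cat > h.py <<'E'
import numpy as np, cv2
from station import arm
from scipy.spatial.transform import Rotation as R
def cam(name):
    p=arm.camera(name); return p
def pxray(p,uv):
    K=np.array(p["camera_matrix"]);k=p["k1"]
    d=np.array([(uv[0]-K[0,2])/K[0,0],(uv[1]-K[1,2])/K[1,1]]);s=d.copy()
    for _ in range(30): s=d/(1+k*(s@s))
    rot=np.array(p["rotation"])
    if rot.shape!=(3,3): rot=R.from_quat(np.roll(rot,-1)).as_matrix()
    return np.array(p["position"]),rot@np.array([s[0],-s[1],-1])
def atz(p,uv,z):
    o,d=pxray(p,uv); return o+d*(z-o[2])/d[2]
def proj(p,X):
    rot=np.array(p["rotation"])
    if rot.shape!=(3,3): rot=R.from_quat(np.roll(rot,-1)).as_matrix()
    c=rot.T@(np.array(X)-np.array(p["position"])); s=np.array([c[0],-c[1]])/-c[2]
    K=np.array(p["camera_matrix"]); s=s*(1+p["k1"]*(s@s))
    return np.array([K[0,0]*s[0]+K[0,2],K[1,1]*s[1]+K[1,2]])
E
python3 - <<'E'
from h import *
for n in("top","side"):
    p=cam(n); cv2.imwrite(f"pics/{n}0.png",cv2.resize(p["image"][:,:,::-1],(800,600)))
    print(n,p["position"],np.array(p["rotation"]).round(3).tolist(),p["camera_matrix"],p["k1"])
    for t in("station","shutter","specimen_center","objective","disc","window","nest","deck_edge"):
        print(t,[(np.round(b["xy"],1).tolist(),round(b["conf"],2)) for b in arm.boxes_of(t,p)])
s=arm.observe();print(s)
E
```

```text
pics
top [ 203.66486669   41.50966847 1171.4953234 ] [-0.696, -0.073, 0.057, 0.712] [[426.43812423   0.         252.99462791]
 [  0.         426.43812423 193.45252272]
 [  0.           0.           1.        ]] -0.11813319809250014
station [([327.5, 154.4], 0.93)]
shutter [([385.8, 252.2], 0.94), ([310.2, 150.4], 0.85)]
specimen_center [([161.9, 198.1], 0.64)]
objective [([190.5, 137.7], 0.6)]
disc [([143.1, 169.7], 0.8)]
window [([324.6, 155.7], 0.77)]
nest [([324.7, 154.1], 0.92)]
deck_edge [([326.2, 153.0], 0.74)]
side [ 253.61935952 1063.65199689  727.89149485] [-0.08, -0.034, 0.475, 0.876] [[435.4106264    0.         263.82500883]
 [  0.         435.4106264  192.73833948]
 [  0.           0.           1.        ]] -0.131910437484093
station [([236.3, 175.8], 0.82)]
shutter [([237.1, 160.0], 0.65), ([320.9, 141.7], 0.65)]
specimen_center [([249.6, 270.5], 0.59), ([238.9, 175.8], 0.42)]
objective [([188.1, 236.9], 0.81)]
disc [([207.8, 282.2], 0.71)]
window [([235.9, 178.0], 0.77)]
nest [([236.3, 177.3], 0.6)]
deck_edge [([237.1, 176.3], 0.81)]
{'clock': 0.9, 'joint_pos': array([ 1.02771875e+00,  2.63122957e-01, -4.83033506e-02,  1.25941339e+00,
       -1.98496067e-05,  1.41548010e+00]), 'dq': array([-0.00039343, -0.00092366,  0.00031928, -0.00130443, -0.0008851 ,
       -0.00051731]), 'joint_efforts': array([-2.96474944e-03, -6.37420821e+01,  3.84770572e+01,  1.14498936e-03,
       -1.74766378e-04,  1.06176913e-05]), 'tcp_pos': array([198.52776446, 486.01361983, 253.26514403]), 'tool_rot': array([ 1.90645548e-06,  1.92668301e-01,  9.81263943e-01, -2.37719310e-05]), 'wrist_force': array([ 0.50995273, -0.39378175,  0.06659926]), 'torque': array([-0.01318156, -0.0217835 ,  0.0204142 ]), 'finger_force': 0.0, 'width': 85.39840708811212}
```

View pics/top0.png

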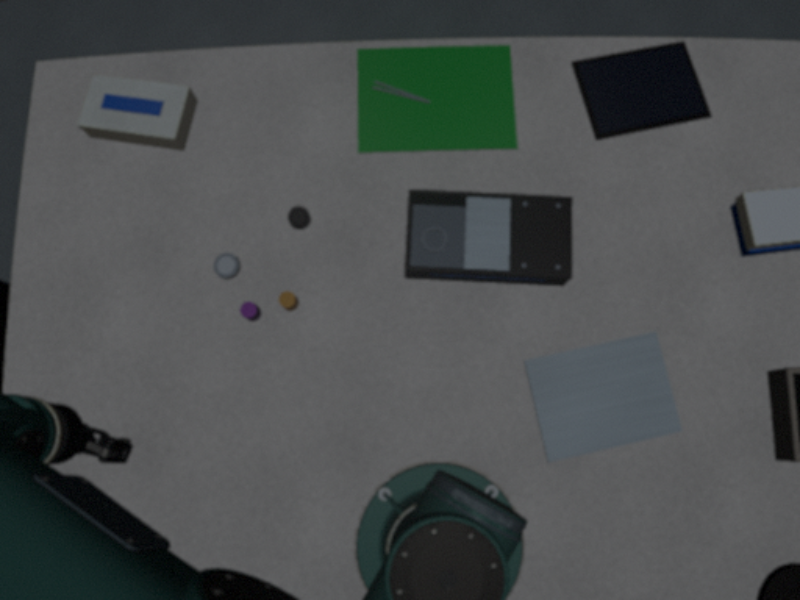

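View pics/side0.png

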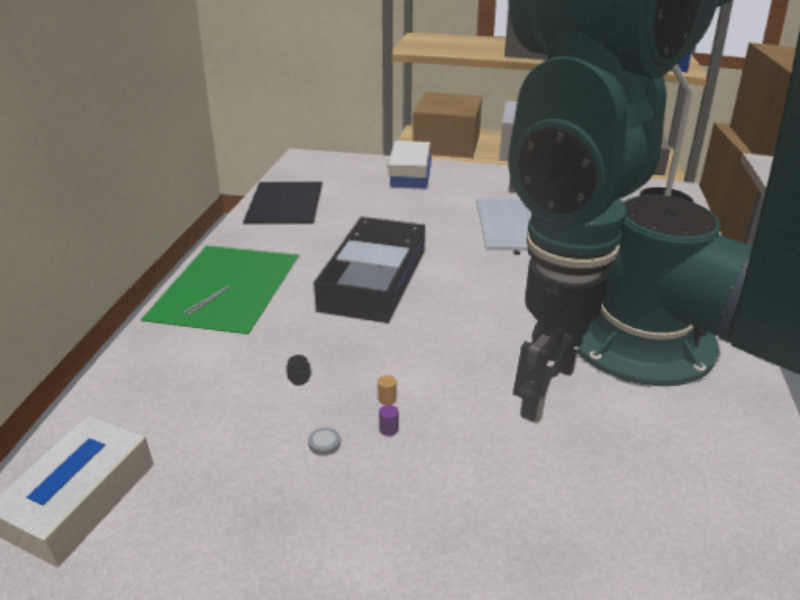

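```bash
cat > fit.py <<'E'
from h import *
from scipy.optimize import minimize
def hull(p,P):
    q=np.array([proj(p,x) for x in P]); return cv2.convexHull((q*16*8+0).astype(np.float32)).astype(np.int32)
def sil(p,P,S=4):
    q=np.array([proj(p,x) for x in P]); h=cv2.convexHull(((q+.5)*S-.5).astype(np.float32))
    m=np.zeros((384*S,512*S),np.uint8); cv2.fillConvexPoly(m,np.round(h*16).astype(np.int32),255,shift=4)
    return cv2.resize(m,(512,384),interpolation=cv2.INTER_AREA)/255.
def fit(ps,ms,pts,x0,d):
    def c(v):
        return sum(np.abs(sil(p,pts(v))-m).sum()/m.sum() for p,m in zip(ps,ms))
    r=minimize(c,x0,method="Nelder-Mead",options=dict(initial_simplex=np.vstack([x0]+[x0+np.eye(len(x0))[i]*d[i] for i in range(len(x0))]),xatol=.02,fatol=1e-5)); return r.x,r.fun
def box(v):
    a=v[2];c,s=np.cos(a),np.sin(a)
    return [(v[0]+c*x-s*y,v[1]+s*x+c*y,z) for x in(-73,73) for y in(-143,143) for z in(0,68)]
def cyl(v): return [(v[0]+15*np.cos(t),v[1]+15*np.sin(t),z) for t in np.linspace(0,6.283,33) for z in(0,38)]
E
python3 - <<'E'
from fit import *
ps=[cam("top"),cam("side")]
ms=[];bs=[]
for p in ps:
    o=arm.outline_of("station",p)[0]["pixels"].astype(np.uint8)
    h=cv2.convexHull(cv2.findNonZero(o)); m=np.zeros_like(o); cv2.fillConvexPoly(m,h,1); print(o.sum(),m.sum()); ms.append(m.astype(float))
    hsv=cv2.cvtColor(p["image"],cv2.COLOR_RGB2HSV)
    b=((hsv[:,:,0]>8)&(hsv[:,:,0]<26)&(hsv[:,:,1]>110)).astype(np.uint8)
    if p is ps[0]: b[:, :150]=0;b[:,220:]=0;b[:170]=0;b[215:]=0
    else: b[:,:230]=0;b[:,265:]=0;b[:235]=0;b[265:]=0
    print("brass",b.sum(),cv2.moments(b,True)["m10"]/b.sum(),cv2.moments(b,True)["m01"]/b.sum()); bs.append(b.astype(float))
g=atz(ps[0],(313,151),68);gb=atz(ps[0],(184,192),20);print(g,gb)
for sel in([0],[1],[0,1]):
    P=[ps[i] for i in sel]
    print(sel,"station",fit(P,[ms[i] for i in sel],box,np.array([g[0],g[1],0.02]),[8,8,.05]),"brass",fit(P,[bs[i] for i in sel],cyl,gb[:2],[5,5]))
for i,p in enumerate(ps):
    im=cv2.resize(p["image"][:,:,::-1],None,fx=6,fy=6,interpolation=cv2.INTER_CUBIC)
    v=(slice(110*6,190*6),slice(250*6,375*6)) if i==0 else (slice(130*6,215*6),slice(190*6,285*6))
    c=im[v]; cv2.imwrite(f"pics/crop{i}.png",cv2.convertScaleAbs(c,alpha=2 if i==0 else 1))
    print(c.shape)
    import pickle; pickle.dump(ps,open("ps.pkl","wb"))
    if i: break
E
```

```text
4622 6237
brass 73 183.8904109589041 191.7123287671233
2876 3549
brass 156 247.19230769230768 249.01282051282053
[521.05068647 -99.21963953  68.        ] [426.86640571 255.97491255  20.        ]
[0] station (array([ 5.28452587e+02, -9.85654577e+01, -7.33423276e-02]), np.float64(0.020973507248017054)) brass (array([424.7632296, 254.877386 ]), np.float64(0.8056406124093473))
[1] station (array([ 5.28515980e+02, -9.99993054e+01, -7.52160583e-02]), np.float64(0.03172724711186249)) brass (array([425.09219002, 254.12253371]), np.float64(0.4119909502262443))
[0, 1] station (array([ 5.28326703e+02, -9.86359300e+01, -7.54074935e-02]), np.float64(0.05476613772239715)) brass (array([424.39165901, 254.69817153]), np.float64(1.2238599971073785))
(480, 750, 3)
(510, 570, 3)
```

Run:
```python
from fit import *
import pickle
ps=pickle.load(open("ps.pkl","rb"))
bs=[]
for p,(u,v) in zip(ps,[(184,192),(247.5,250)]):
    hsv=cv2.cvtColor(p["image"],cv2.COLOR_RGB2HSV); print(hsv[v-0 if isinstance(v,int) else 0, int(u)-10:int(u)+10,:2].tolist())
    b=((hsv[:,:,0]>3)&(hsv[:,:,0]<30)&(hsv[:,:,1]>(75 if p is ps[0] else 90))).astype(float)
    k=np.zeros_like(b); k[int(v)-14:int(v)+14,int(u)-14:int(u)+14]=1; b*=k; bs.append(b); print(b.sum(), sil(p,cyl((425,254.6))).sum())
for sel in([0],[1],[0,1]):
    print(sel,fit([ps[i] for i in sel],[bs[i] for i in sel],cyl,np.array([425,254.6]),[5,5]))
V=(528.4,-99.,-.0747); c,s=np.cos(V[2]),np.sin(V[2])
W=lambda x,y,z:(V[0]+c*x-s*y,V[1]+s*x+c*y,z)
out=[]
for p,(r0,c0,h,w) in zip(ps,[(118,175,85,195),(130,190,140,95)]):
    im=np.clip(p["image"][:,:,::-1].astype(float)*(1.8 if p is ps[0] else 1),0,255).astype(np.uint8)
    im=cv2.resize(im,None,fx=4,fy=4,interpolation=cv2.INTER_CUBIC)
    def pl(P,col): cv2.polylines(im,[np.round([(proj(p,x)+.5)*4*16 for x in P]).astype(np.int32)],True,col,1,cv2.LINE_AA,4)
    pl([W(*q,68) for q in((-73,-143),(73,-143),(73,143),(-73,143))],(0,0,255))
    pl([W(*q,68) for q in((-65,-35),(65,-35),(65,135),(-65,135))],(0,255,0))
    t=np.linspace(0,6.28,40)
    pl([W(22.5*np.cos(a),93+22.5*np.sin(a),12) for a in t],(255,255,0))
    for z in(0,38): pl([(425+15*np.cos(a),254.6+15*np.sin(a),z) for a in t],(255,0,255))
    q=im[r0*4:(r0+h)*4,c0*4:(c0+w)*4]; out.append(q)
cv2.imwrite("pics/ov0.png",out[0]);cv2.imwrite("pics/ov1.png",out[1])
print(W(0,93,8),W(0,-35,68))
print("shutter edge px",proj(ps[0],W(0,40,64)),proj(ps[0],W(0,50,64)))
```

```text
[[120, 5], [90, 3], [0, 0], [12, 14], [18, 51], [19, 107], [19, 135], [18, 137], [20, 141], [18, 132], [19, 135], [18, 137], [19, 133], [19, 135], [18, 138], [16, 98], [9, 29], [30, 6], [120, 3], [120, 3]]
95.0 132.5607843137255
[[0, 8], [173, 11], [176, 10], [170, 8], [11, 27], [15, 79], [15, 112], [15, 117], [15, 120], [15, 117], [15, 118], [15, 115], [16, 120], [14, 113], [15, 114], [15, 110], [14, 60], [5, 16], [169, 11], [176, 9]]
176.0 220.8313725490196
[0] (array([429.140625, 256.63125 ]), np.float64(0.39021671826625387))
[1] (array([425.66963196, 254.41388092]), np.float64(0.25227272727272726))
[0, 1] (array([426.84332818, 254.74685094]), np.float64(0.6424784219908058))
(np.float64(535.3406408951762), np.float64(-6.259353549998323), 8) (np.float64(525.7879308459014), np.float64(-133.90239382526946), 68)
shutter edge px [297.79423936 148.06802013] [294.08745658 147.88899558]
```

View pics/ov0.png

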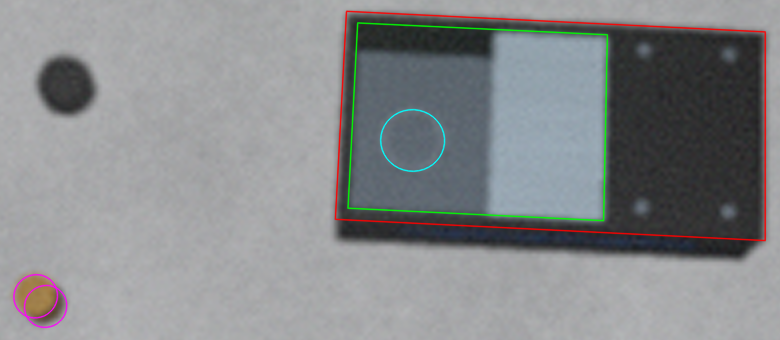

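View pics/ov1.png

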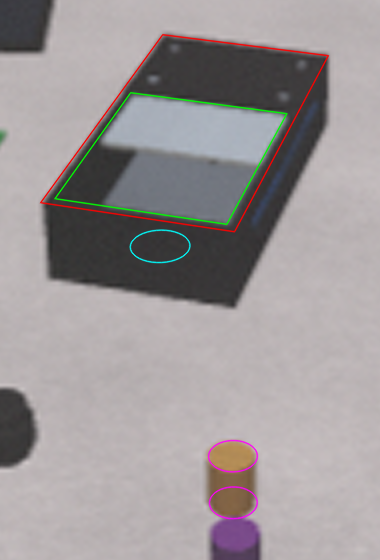

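```bash
cat > go.py <<'E'
# usage: go.py x y z [yaw of tool y, deg] -> shift in tool axes (m) and turn (deg)
import sys; from h import *
s=arm.observe(); r=R.from_quat(np.roll(s["tool_rot"],-1))
t=np.array([float(a) for a in sys.argv[1:4]])
c,sn=np.cos(np.radians(-4.28)),np.sin(np.radians(-4.28))
T=R.from_matrix(np.array([[-sn*-1,c,0],[-c,sn,0],[0,0,-1]]).T if 0 else np.column_stack([[sn*1,-c*1,0],[c,sn,0],[0,0,-1]])) 
m=T.as_matrix()
if np.linalg.det(m)<0: m[:,0]*=-1
T=R.from_matrix(m)
print("clock",round(s["clock"],2),"tcp",s["tcp_pos"].round(2),"F",s["wrist_force"].round(2),"w",round(s["width"],1),"ff",round(s["finger_force"],1))
print("shift",(r.inv().apply(t-s["tcp_pos"])/1000).round(4),"turn",(r.inv()*T).as_rotvec(degrees=True).round(2))
E
python3 go.py 426 254.6 120
```

```text
Traceback (most recent call last):
  File "go.py", line 6, in <module>
    T=R.from_matrix(np.array([[-sn*-1,c,0],[-c,sn,0],[0,0,-1]]).T if 0 else np.column_stack([[sn*1,-c*1,0],[c,sn,0],[0,0,-1]]))
  File "scipy/spatial/transform/_rotation.pyx", line 1143, in scipy.spatial.transform._rotation.Rotation.from_matrix
ValueError: Non-positive determinant (left-handed or null coordinate frame) in rotation matrix 0: [[-0.07463064  0.99721125  0.        ]
 [-0.99721125 -0.07463064  0.        ]
 [ 0.          0.         -1.        ]].
```

```bash
python3 - <<'E'
L=open("go.py").read().split("\n")
i=[k for k,l in enumerate(L) if l.startswith("T=R")][0]
L[i:i+4]=["y=np.array([c,sn,0]);z=np.array([0,0,-1.]);T=R.from_matrix(np.column_stack([np.cross(y,z),y,z]))"]
open("go.py","w").write("\n".join(L))
E
cat go.py; python3 go.py 426 254.6 120
```

```text
# usage: go.py x y z [yaw of tool y, deg] -> shift in tool axes (m) and turn (deg)
import sys; from h import *
s=arm.observe(); r=R.from_quat(np.roll(s["tool_rot"],-1))
t=np.array([float(a) for a in sys.argv[1:4]])
c,sn=np.cos(np.radians(-4.28)),np.sin(np.radians(-4.28))
y=np.array([c,sn,0]);z=np.array([0,0,-1.]);T=R.from_matrix(np.column_stack([np.cross(y,z),y,z]))
print("clock",round(s["clock"],2),"tcp",s["tcp_pos"].round(2),"F",s["wrist_force"].round(2),"w",round(s["width"],1),"ff",round(s["finger_force"],1))
print("shift",(r.inv().apply(t-s["tcp_pos"])/1000).round(4),"turn",(r.inv()*T).as_rotvec(degrees=True).round(2))
clock 1.1 tcp [198.53 486.   253.29] F [ 0.01 -0.03 -0.82] w 85.3 ff 0.0
shift [-0.2981 -0.1282  0.1333] turn [-0.    0.   72.06]
```

```bash
python3 -m creep '[[-0.02,-0.008,0.01,0,0,7,0.4],[-0.05,-0.022,0.025,0,0,14,0.4],[-0.085,-0.037,0.04,0,0,21,0.4],[-0.12,-0.052,0.055,0,0,28,0.4],[-0.155,-0.067,0.07,0,0,35,0.4],[-0.19,-0.082,0.085,0,0,42,0.4],[-0.225,-0.097,0.1,0,0,49,0.4],[-0.26,-0.112,0.115,0,0,56,0.4],[-0.285,-0.122,0.127,0,0,63,0.4],[-0.2981,-0.1282,0.1333,0,0,70,0.4]]' 30; python3 go.py 426 254.6 31
```

```text
clock: 1.93
tcp_pos: [427.8, 252.3, 118.7]
tool_rot: [0.0, 0.724, 0.69, -0.0]
wrist_force: [-0.8, -0.3, 0.0]
width: 59.9
finger_force: 0.0
clock 1.93 tcp [427.76 252.28 118.7 ] F [-0.82 -0.32  0.04] w 59.9 ff 0.0
shift [ 0.0023 -0.0018  0.0877] turn [-0.03  0.04  1.58]
```

```bash
python3 -m creep '[[0,0,0,0,0,1,0.4],[0,0,0.008,0,0,2.06,0.4],[0,0,0.02,0,0,2.06,0.4],[0,0,0.032,0,0,2.06,0.4],[0,0,0.044,0,0,2.06,0.4],[0,0,0.054,0,0,2.06,0.4],[0,0,0.06,0,0,2.06,0.4],[0,0,0.064,0,0,2.06,0.4],[0,0,0.065,0,0,2.06,0.4],[0,0,0.065,0,0,2.06,0.4]]'; python3 go.py 426 254.6 31
python3 - <<'E'
from h import *
p=cam("side"); u,v=proj(p,(426,254.6,40)).astype(int)
im=p["image"][v-50:v+50,u-60:u+60,::-1]; cv2.imwrite("pics/g1.png",cv2.resize(im,None,fx=6,fy=6,interpolation=cv2.INTER_CUBIC))
E
```

```text
clock: 2.77
tcp_pos: [425.8, 255.0, 55.1]
tool_rot: [-0.0, 0.733, 0.681, 0.0]
wrist_force: [-0.4, 0.3, 0.6]
width: 59.5
finger_force: 0.0
clock 2.77 tcp [425.84 254.98  55.14] F [-0.43  0.34  0.56] w 59.5 ff 0.0
shift [-0.0004  0.0002  0.0241] turn [ 0.01 -0.01  0.07]
```

View pics/g1.png

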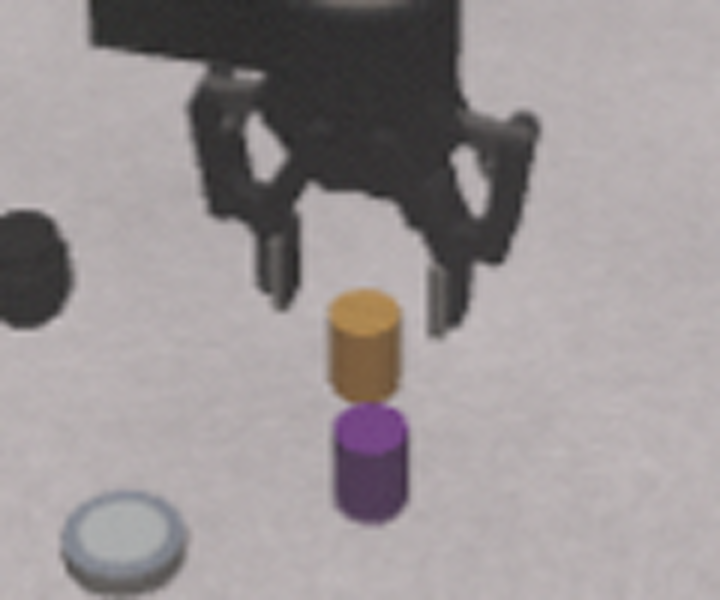

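The open jaws straddle the brass cylinder (about 365,330), clear of the purple one (370,460). I'll descend and close.

```bash
python3 -m creep '[[0,0,0.006,0,0,0,0.4],[0,0,0.014,0,0,0,0.4],[0,0,0.02,0,0,0,0.4],[0,0,0.024,0,0,0,0.4],[0,0,0.024,0,0,0,0.2],[0,0,0.024,0,0,0,0],[0,0,0.024,0,0,0,-0.2],[0,0,0.024,0,0,0,-0.5],[0,0,0.024,0,0,0,-0.8],[0,0,0.024,0,0,0,-0.8]]' 35; python3 go.py 426 254.6 31
```

```text
clock: 3.65
tcp_pos: [426.2, 254.6, 31.3]
tool_rot: [0.0, 0.733, 0.68, 0.0]
wrist_force: [-2.0, -0.1, 4.6]
width: 29.0
finger_force: 34.5
clock 3.65 tcp [426.16 254.65  31.28] F [-1.96 -0.09  4.56] w 29.0 ff 34.5
shift [-0.0001 -0.0002  0.0003] turn [ 0.02 -0.01 -0.  ]
```

```bash
python3 -m creep '[[0,0,-0.004,0,0,0,-0.8],[0,0,-0.012,0,0,0,-0.8],[0,0,-0.024,0,0,0,-0.8],[0,0,-0.038,0,0,0,-0.8],[0,0,-0.053,0,0,0,-0.8],[0,0,-0.068,0,0,0,-0.8],[0,0,-0.083,0,0,0,-0.8],[0,0,-0.094,0,0,0,-0.8],[0,0,-0.1,0,0,0,-0.8],[0,0,-0.1,0,0,0,-0.8]]'; python3 go.py 535.3 -6.3 131
```

```text
clock: 4.48
tcp_pos: [426.5, 254.8, 132.4]
tool_rot: [0.0, 0.733, 0.68, 0.001]
wrist_force: [-0.5, -0.3, -2.5]
width: 29.3
finger_force: 34.7
clock 4.48 tcp [426.53 254.82 132.38] F [-0.5  -0.28 -2.49] w 29.3 ff 34.7
shift [-0.2523  0.1279  0.0014] turn [ 0.11 -0.05  0.  ]
```

```bash
python3 -m creep '[[-0.01,0.005,0,0,0,0,-0.8],[-0.035,0.018,0,0,0,0,-0.8],[-0.068,0.035,0,0,0,0,-0.8],[-0.104,0.053,0,0,0,0,-0.8],[-0.14,0.071,0,0,0,0,-0.8],[-0.175,0.089,0,0,0,0,-0.8],[-0.207,0.105,0,0,0,0,-0.8],[-0.233,0.118,0,0,0,0,-0.8],[-0.248,0.126,0,0,0,0,-0.8],[-0.252,0.1283,0,0,0,0,-0.8]]';  python3 -m creep '[[0,0,0.002,0,0,0,-0.8],[0,0,0.006,0,0,0,-0.8],[0,0,0.01,0,0,0,-0.8],[0,0,0.014,0,0,0,-0.8],[0,0,0.017,0,0,0,-0.8],[0,0,0.019,0,0,0,-0.8],[0,0,0.02,0,0,0,-0.8],[0,0,0.02,0,0,0,-0.8],[0,0,0.02,0,0,0,-0.8],[0,0,0.02,0,0,0,-0.8]]'; python3 go.py 535.3 -6.3 37
python3 - <<'E'
from h import *
a=[]
for n in("side","top"):
    p=cam(n); u,v=proj(p,(535.3,-6.3,60)).astype(int)
    im=p["image"][v-40:v+40,u-40:u+40,::-1]*1.
    if n=="top": im*=2
    im=cv2.resize(np.clip(im,0,255).astype(np.uint8),None,fx=5,fy=5,interpolation=cv2.INTER_CUBIC);a.append(im)
    import pickle; pickle.dump(p,open(n+"1.pkl","wb"))
cv2.imwrite("pics/n1.png",np.hstack(a))
E
```

```text
clock: 5.32
tcp_pos: [535.7, -9.5, 130.0]
tool_rot: [-0.0, 0.734, 0.679, -0.0]
wrist_force: [-0.2, 1.3, -1.2]
width: 28.9
finger_force: 34.8
clock: 6.15
tcp_pos: [535.3, -6.2, 111.2]
tool_rot: [0.0, 0.733, 0.68, 0.0]
wrist_force: [-0.2, -0.3, -1.3]
width: 29.4
finger_force: 34.8
clock 6.15 tcp [535.27  -6.23 111.17] F [-0.25 -0.34 -1.35] w 29.4 ff 34.8
shift [-0.0001  0.      0.0742] turn [0.02 0.   0.01]
```

View pics/n1.png

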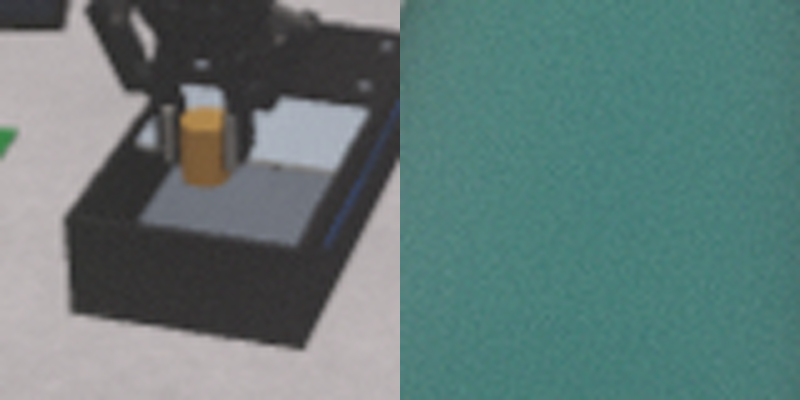

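Run:
```python
from fit import *
import pickle
p=pickle.load(open("side1.pkl","rb"))
hsv=cv2.cvtColor(p["image"],cv2.COLOR_RGB2HSV)
u,v=proj(p,(535.3,-6.3,99.2)).astype(int)
b=((hsv[:,:,0]>3)&(hsv[:,:,0]<30)&(hsv[:,:,1]>80)).astype(float);k=np.zeros_like(b);k[v-14:v+14,u-12:u+12]=1;b*=k
f=lambda w:[(x,y,z+80.2) for x,y,z in cyl(w)]
print(b.sum(),sil(p,f((535.3,-6.3))).sum(),fit([p],[b],f,np.array([535.3,-6.3]),[5,5]))
# vertical-free: centroid compare
s=sil(p,f((535.3,-6.3)));yy,xx=np.mgrid[:384,:512]
print((b*xx).sum()/b.sum()-(s*xx).sum()/s.sum(),(b*yy).sum()/b.sum()-(s*yy).sum()/s.sum())
print(proj(p,(545.3,-6.3,99))-proj(p,(535.3,-6.3,99)),proj(p,(535.3,3.7,99))-proj(p,(535.3,-6.3,99)))
```

```text
131.0 163.65882352941176 (array([536.08125 ,  -7.784375]), np.float64(0.25023200119742556))
-0.42528118136692683 0.04745068751310555
[-3.33381072 -0.33372317] [-0.82832085  1.67874213]
```

```bash
python3 -m creep '[[0,0,0.006,0,0,0,-0.8],[0,0,0.014,0,0,0,-0.8],[0,0,0.023,0,0,0,-0.8],[0,0,0.032,0,0,0,-0.8],[0,0,0.04,0,0,0,-0.8],[0,0,0.047,0,0,0,-0.8],[0,0,0.053,0,0,0,-0.8],[0,0,0.056,0,0,0,-0.8],[0,0,0.057,0,0,0,-0.8],[0,0,0.057,0,0,0,-0.8]]'; python3 go.py 535.1 -6.3 44;  python3 - <<'E'
from h import *
p=cam("side"); u,v=proj(p,(535.3,-6.3,60)).astype(int)
im=cv2.resize(p["image"][v-45:v+45,u-50:u+50,::-1],None,fx=6,fy=6,interpolation=cv2.INTER_CUBIC)
cv2.imwrite("pics/n2.png",im)
E
```

```text
clock: 7.08
tcp_pos: [535.2, -6.3, 53.9]
tool_rot: [-0.0, 0.733, 0.68, -0.0]
wrist_force: [-0.0, -0.8, -2.3]
width: 29.2
finger_force: 34.8
clock 7.08 tcp [535.16  -6.26  53.85] F [-0.01 -0.85 -2.32] w 29.2 ff 34.8
shift [-0.     -0.0001  0.0099] turn [-0.01  0.    0.  ]
```

View pics/n2.png

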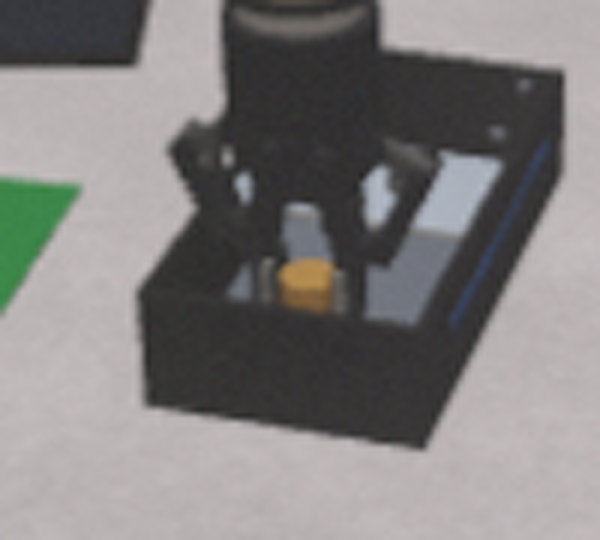

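```bash
python3 -m creep '[[0,0,0.002,0,0,0,-0.8],[0,0,0.005,0,0,0,-0.8],[0,0,0.007,0,0,0,-0.8],[0,0,0.008,0,0,0,-0.8],[0,0,0.009,0,0,0,-0.8],[0,0,0.01,0,0,0,-0.8],[0,0,0.0105,0,0,0,-0.8],[0,0,0.011,0,0,0,-0.8],[0,0,0.0115,0,0,0,-0.8],[0,0,0.0115,0,0,0,-0.8]]'; python3 -m creep '[[0,0,0.0003,0,0,0,-0.8],[0,0,0.0006,0,0,0,-0.8],[0,0,0.0009,0,0,0,-0.8],[0,0,0.0012,0,0,0,-0.8],[0,0,0.0015,0,0,0,-0.8],[0,0,0.0018,0,0,0,-0.8],[0,0,0.002,0,0,0,-0.8],[0,0,0.002,0,0,0,-0.8],[0,0,0.002,0,0,0,-0.8],[0,0,0.002,0,0,0,-0.8]]'; python3 go.py 535.1 -6.3 39
```

```text
clock: 7.97
tcp_pos: [535.1, -6.3, 42.4]
tool_rot: [-0.0, 0.733, 0.68, -0.0]
wrist_force: [0.1, 0.6, -1.1]
width: 28.7
finger_force: 34.8
clock: 8.8
tcp_pos: [535.2, -6.3, 40.5]
tool_rot: [0.0, 0.733, 0.68, 0.0]
wrist_force: [0.0, -0.2, -2.0]
width: 28.7
finger_force: 34.8
clock 8.8 tcp [535.17  -6.26  40.49] F [ 0.05 -0.25 -2.  ] w 28.7 ff 34.8
shift [-0.     -0.0001  0.0015] turn [0. 0. 0.]
```

```bash
python3 -m creep '[[0,0,0.0002,0,0,0,-0.8],[0,0,0.0004,0,0,0,-0.8],[0,0,0.0005,0,0,0,-0.8],[0,0,0.0006,0,0,0,-0.8],[0,0,0.0007,0,0,0,-0.8],[0,0,0.0008,0,0,0,-0.8],[0,0,0.0009,0,0,0,-0.8],[0,0,0.001,0,0,0,-0.8],[0,0,0.001,0,0,0,-0.8],[0,0,0.001,0,0,0,-0.8]]'; python3 go.py 535.1 -6.3 39
```

```text
clock: 9.63
tcp_pos: [535.2, -6.3, 39.5]
tool_rot: [-0.0, 0.733, 0.68, 0.0]
wrist_force: [-0.3, 0.3, -1.9]
width: 29.4
finger_force: 34.8
clock 9.63 tcp [535.18  -6.25  39.48] F [-0.26  0.29 -1.89] w 29.4 ff 34.8
shift [-0.0001 -0.0001  0.0005] turn [ 0. -0.  0.]
```

```bash
python3 -m creep '[[0,0,0.0001,0,0,0,-0.8],[0,0,0.0002,0,0,0,-0.8],[0,0,0.0003,0,0,0,-0.8],[0,0,0.0004,0,0,0,-0.8],[0,0,0.0005,0,0,0,-0.8],[0,0,0.0006,0,0,0,-0.8],[0,0,0.0006,0,0,0,-0.8],[0,0,0.0007,0,0,0,-0.8],[0,0,0.0007,0,0,0,-0.8],[0,0,0.0007,0,0,0,-0.8]]'; python3 go.py 535.1 -6.3 39
```

```text
clock: 10.47
tcp_pos: [535.2, -6.3, 39.3]
tool_rot: [0.0, 0.733, 0.68, 0.0]
wrist_force: [-3.6, 0.4, 9.9]
width: 28.9
finger_force: 35.8
clock 10.47 tcp [535.22  -6.28  39.28] F [-3.59  0.38  9.93] w 28.9 ff 35.8
shift [-0.     -0.0001  0.0003] turn [0.03 0.01 0.  ]
```

```bash
python3 -m creep '[[0,0,-0.0003,0,0,0,-0.8],[0,0,-0.0003,0,0,0,-0.5],[0,0,-0.0003,0,0,0,-0.35],[0,0,-0.0003,0,0,0,-0.3],[0,0,-0.0003,0,0,0,-0.25],[0,0,-0.0003,0,0,0,-0.2],[0,0,-0.0003,0,0,0,-0.1],[0,0,-0.0003,0,0,0,0],[0,0,-0.0003,0,0,0,0.1],[0,0,-0.0003,0,0,0,0.1]]'; python3 -m creep '[[0,0,-0.002,0,0,0,0.1],[0,0,-0.006,0,0,0,0.1],[0,0,-0.014,0,0,0,0.1],[0,0,-0.026,0,0,0,0.1],[0,0,-0.04,0,0,0,0.1],[0,0,-0.055,0,0,0,0.1],[0,0,-0.07,0,0,0,-0.2],[0,0,-0.08,0,0,0,-0.5],[0,0,-0.087,0,0,0,-1],[0,0,-0.09,0,0,0,-1]]'; python3 go.py 535.1 -6.3 130
python3 - <<'E'
from h import *
p=cam("side"); u,v=proj(p,(535.3,-6.3,60)).astype(int)
im=cv2.resize(p["image"][v-45:v+45,u-50:u+50,::-1],None,fx=6,fy=6,interpolation=cv2.INTER_CUBIC)
cv2.imwrite("pics/n3.png",im)
E
```

```text
clock: 11.3
tcp_pos: [535.2, -6.2, 39.0]
tool_rot: [-0.0, 0.733, 0.68, -0.0]
wrist_force: [-0.3, -0.5, 0.1]
width: 46.9
finger_force: 0.0
clock: 12.13
tcp_pos: [535.6, -6.3, 130.5]
tool_rot: [0.001, 0.733, 0.68, 0.001]
wrist_force: [0.2, -0.6, -0.4]
width: 0.2
finger_force: 0.0
clock 12.13 tcp [535.57  -6.32 130.5 ] F [ 0.24 -0.59 -0.41] w 0.2 ff 0.0
shift [-0.     -0.0005  0.0005] turn [0.1  0.01 0.  ]
```

View pics/n3.png

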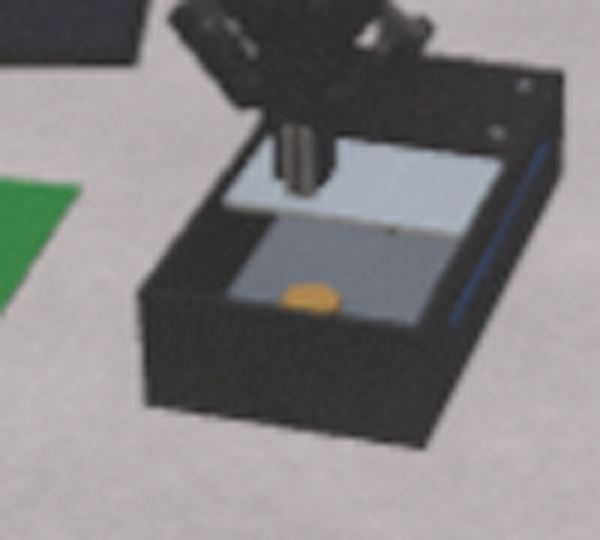

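Specimen stands in the ring area (310,298), and the plate is still open. Next I move over the plate.

```bash
python3 -m creep '[[-0.008,0,0.002,0,0,0,-1],[-0.022,0,0.006,0,0,0,-1],[-0.038,0,0.012,0,0,0,-1],[-0.054,0,0.018,0,0,0,-1],[-0.067,0,0.024,0,0,0,-1],[-0.075,0,0.03,0,0,0,-1],[-0.078,0,0.034,0,0,0,-1],[-0.078,0,0.037,0,0,0,-1],[-0.078,0,0.038,0,0,0,-1],[-0.078,0,0.038,0,0,0,-1]]'; python3 go.py 529.5 -84 88
```

```text
clock: 13.02
tcp_pos: [529.2, -83.5, 90.9]
tool_rot: [-0.0, 0.733, 0.68, -0.0]
wrist_force: [-0.1, -0.4, -0.2]
width: 0.3
finger_force: 0.0
clock 13.02 tcp [529.23 -83.5   90.86] F [-0.11 -0.35 -0.25] w 0.3 ff 0.0
shift [-0.0005  0.0003  0.0029] turn [-0.02 -0.01  0.03]
```

```bash
python3 -m creep '[[0,0,0.0005,0,0,0,-1],[0,0,0.001,0,0,0,-1],[0,0,0.0015,0,0,0,-1],[0,0,0.002,0,0,0,-1],[0,0,0.0024,0,0,0,-1],[0,0,0.0028,0,0,0,-1],[0,0,0.0031,0,0,0,-1],[0,0,0.0034,0,0,0,-1],[0,0,0.0035,0,0,0,-1],[0,0,0.0035,0,0,0,-1]]'
```

```text
clock: 13.85
tcp_pos: [529.3, -84.1, 87.6]
tool_rot: [-0.0, 0.733, 0.68, -0.0]
wrist_force: [0.2, 0.4, -0.0]
width: -0.4
finger_force: 0.0
```

```bash
python3 -m creep '[[0,0,0.0001,0,0,0,-1],[0,0,0.0002,0,0,0,-1],[0,0,0.0004,0,0,0,-1],[0,0,0.0005,0,0,0,-1],[0,0,0.0006,0,0,0,-1],[0,0,0.0007,0,0,0,-1],[0,0,0.0008,0,0,0,-1],[0,0,0.0009,0,0,0,-1],[0,0,0.0009,0,0,0,-1],[0,0,0.0009,0,0,0,-1]]'
```

```text
clock: 14.68
tcp_pos: [529.4, -84.0, 86.7]
tool_rot: [0.0, 0.733, 0.68, 0.0]
wrist_force: [-0.0, -0.1, -0.8]
width: 0.2
finger_force: 0.0
```

```bash
python3 -m creep '[[0,0,0.0001,0,0,0,-1],[0,0,0.0002,0,0,0,-1],[0,0,0.0004,0,0,0,-1],[0,0,0.0005,0,0,0,-1],[0,0,0.0006,0,0,0,-1],[0,0,0.0007,0,0,0,-1],[0,0,0.0008,0,0,0,-1],[0,0,0.0009,0,0,0,-1],[0,0,0.0009,0,0,0,-1],[0,0,0.0009,0,0,0,-1]]'
```

```text
clock: 15.52
tcp_pos: [529.4, -84.1, 85.9]
tool_rot: [0.0, 0.733, 0.68, 0.0]
wrist_force: [0.0, -0.1, 3.0]
width: -0.4
finger_force: 1.6
```

```bash
python3 -m creep '[[0,0,0.0001,0,0,0,-1],[0,0,0.0002,0,0,0,-1],[0,0,0.0003,0,0,0,-1],[0,0,0.0004,0,0,0,-1],[0,0,0.0005,0,0,0,-1],[0,0,0.0006,0,0,0,-1],[0,0,0.0007,0,0,0,-1],[0,0,0.0007,0,0,0,-1],[0,0,0.0007,0,0,0,-1],[0,0,0.0007,0,0,0,-1]]'
```

```text
clock: 16.35
tcp_pos: [529.4, -84.0, 85.3]
tool_rot: [0.0, 0.733, 0.68, 0.0]
wrist_force: [-2.2, 0.9, 7.8]
width: 0.0
finger_force: 3.9
```

```bash
python3 -m creep '[[0,0,0.0002,0,0,0,-1],[0.0005,0,0.0003,0,0,0,-1],[0.002,0,0.0003,0,0,0,-1],[0.004,0,0.0003,0,0,0,-1],[0.0065,0,0.0004,0,0,0,-1],[0.009,0,0.0004,0,0,0,-1],[0.0115,0,0.0005,0,0,0,-1],[0.014,0,0.0005,0,0,0,-1],[0.0165,0,0.0005,0,0,0,-1],[0.019,0,0.0006,0,0,0,-1]]'
python3 - <<'E'
from h import *
c,s=np.cos(-.0747),np.sin(-.0747)
import pickle
p=cam("side");pickle.dump(p,open("sh.pkl","wb"))
for y in (20,30,35,40,45,50,55,60,65,70,75,80,85):
    q=[]
    for x in(25,40,55):
        u=proj(p,(528.4+c*x-s*y,-99+s*x+c*y,63)); q.append(int(p["image"][int(u[1]+.5),int(u[0]+.5)].mean()))
    print(y,q)
E
```

```text
clock: 17.18
tcp_pos: [530.8, -65.6, 84.9]
tool_rot: [0.001, 0.733, 0.68, -0.0]
wrist_force: [-3.2, -4.0, 9.5]
width: 0.2
finger_force: 4.8
20 [176, 177, 177]
30 [178, 176, 175]
35 [177, 176, 175]
40 [175, 174, 176]
45 [175, 175, 175]
50 [175, 174, 174]
55 [176, 173, 171]
60 [134, 149, 126]
65 [118, 91, 126]
70 [120, 55, 67]
75 [120, 51, 50]
80 [117, 51, 50]
85 [120, 52, 50]
```

```bash
python3 -m creep '[[0.003,0,0.0001,0,0,0,-1],[0.006,0,0.0001,0,0,0,-1],[0.009,0,0.0001,0,0,0,-1],[0.012,0,0.0002,0,0,0,-1],[0.015,0,0.0002,0,0,0,-1],[0.018,0,0.0003,0,0,0,-1],[0.021,0,0.0003,0,0,0,-1],[0.024,0,0.0004,0,0,0,-1],[0.027,0,0.0004,0,0,0,-1],[0.03,0,0.0005,0,0,0,-1]]'
```

```text
clock: 18.07
tcp_pos: [533.1, -35.6, 84.4]
tool_rot: [0.001, 0.733, 0.68, -0.0]
wrist_force: [-3.9, -4.1, 10.2]
width: 0.4
finger_force: 5.0
```

```bash
python3 -m creep '[[0.003,0,0.0001,0,0,0,-1],[0.006,0,0.0001,0,0,0,-1],[0.009,0,0.0001,0,0,0,-1],[0.012,0,0.0002,0,0,0,-1],[0.015,0,0.0002,0,0,0,-1],[0.018,0,0.0003,0,0,0,-1],[0.021,0,0.0003,0,0,0,-1],[0.024,0,0.0004,0,0,0,-1],[0.027,0,0.0004,0,0,0,-1],[0.03,0,0.0005,0,0,0,-1]]';  python3 - <<'E'
from h import *
c,s=np.cos(-.0747),np.sin(-.0747)
p=cam("side")
for y in range(95,141,3):
    q=[]
    for x in(-55,-40,25,40,55):
        u=proj(p,(528.4+c*x-s*y,-99+s*x+c*y,63)); q.append(int(p["image"][int(u[1]+.5),int(u[0]+.5)].mean()))
    print(y,q)
E
```

```text
clock: 18.9
tcp_pos: [535.3, -5.6, 83.9]
tool_rot: [0.001, 0.733, 0.68, -0.0]
wrist_force: [-3.2, -4.4, 10.5]
width: -0.1
finger_force: 5.1
95 [177, 176, 174, 173, 173]
98 [177, 178, 173, 173, 173]
101 [177, 176, 175, 171, 174]
104 [178, 176, 175, 171, 174]
107 [177, 177, 172, 172, 174]
110 [177, 178, 172, 171, 173]
113 [176, 176, 173, 172, 173]
116 [176, 176, 173, 172, 171]
119 [147, 153, 143, 155, 167]
122 [147, 153, 143, 155, 131]
125 [104, 119, 102, 103, 131]
128 [91, 108, 102, 103, 73]
131 [64, 71, 66, 66, 73]
134 [64, 71, 59, 54, 55]
137 [53, 54, 51, 54, 51]
140 [53, 52, 51, 52, 53]
```

```bash
python3 -m creep '[[0.0015,0,0,0,0,0,-1],[0.003,0,0.0001,0,0,0,-1],[0.0045,0,0.0001,0,0,0,-1],[0.006,0,0.0001,0,0,0,-1],[0.0075,0,0.0001,0,0,0,-1],[0.009,0,0.0002,0,0,0,-1],[0.01,0,0.0002,0,0,0,-1],[0.011,0,0.0002,0,0,0,-1],[0.012,0,0.0002,0,0,0,-1],[0.0125,0,0.0002,0,0,0,-1]]'
```

```text
clock: 19.78
tcp_pos: [536.3, 6.8, 83.7]
tool_rot: [0.001, 0.733, 0.68, -0.0]
wrist_force: [-3.1, -3.7, 10.8]
width: -0.0
finger_force: 5.1
```

```bash
python3 -m creep '[[0.0003,0,0,0,0,0,-1],[0.0006,0,0,0,0,0,-1],[0.0009,0,0,0,0,0,-1],[0.0012,0,0,0,0,0,-1],[0.0015,0,0,0,0,0,-1],[0.0017,0,0,0,0,0,-1],[0.0019,0,0,0,0,0,-1],[0.002,0,0,0,0,0,-1],[0.002,0,0,0,0,0,-1],[0.002,0,0,0,0,0,-1]]'
```

```text
clock: 20.62
tcp_pos: [536.4, 8.7, 83.7]
tool_rot: [0.001, 0.733, 0.68, -0.0]
wrist_force: [-3.1, -2.9, 10.4]
width: -0.2
finger_force: 5.1
```

```bash
python3 -m creep '[[0.0003,0,0,0,0,0,-1],[0.0006,0,0,0,0,0,-1],[0.0009,0,0,0,0,0,-1],[0.0012,0,0,0,0,0,-1],[0.0015,0,0,0,0,0,-1],[0.0018,0,0,0,0,0,-1],[0.0021,0,0,0,0,0,-1],[0.0024,0,0,0,0,0,-1],[0.0027,0,0,0,0,0,-1],[0.003,0,0,0,0,0,-1]]'
python3 - <<'E'
from h import *
c,s=np.cos(-.0747),np.sin(-.0747)
p=cam("side")
for y in range(125,146,2):
    q=[]
    for x in(-55,-40,25,40,55):
        u=proj(p,(528.4+c*x-s*y,-99+s*x+c*y,63)); q.append(int(p["image"][int(u[1]+.5),int(u[0]+.5)].mean()))
    print(y,q)
u,v=proj(p,(535,20,60)).astype(int)
cv2.imwrite("pics/s1.png",cv2.resize(p["image"][v-35:v+35,u-50:u+50,::-1],None,fx=7,fy=7,interpolation=cv2.INTER_CUBIC))
E
```

```text
clock: 21.45
tcp_pos: [536.9, 11.4, 83.7]
tool_rot: [0.001, 0.733, 0.68, -0.0]
wrist_force: [-0.7, -6.2, 9.6]
width: 0.0
finger_force: 4.5
125 [145, 170, 141, 161, 172]
127 [145, 170, 141, 161, 111]
129 [125, 89, 141, 98, 111]
131 [71, 89, 82, 98, 111]
133 [71, 89, 70, 98, 61]
135 [71, 54, 70, 51, 54]
137 [55, 54, 53, 51, 54]
139 [51, 54, 53, 51, 51]
141 [52, 54, 50, 52, 51]
143 [52, 54, 50, 53, 49]
145 [52, 54, 50, 53, 51]
```

View pics/s1.png

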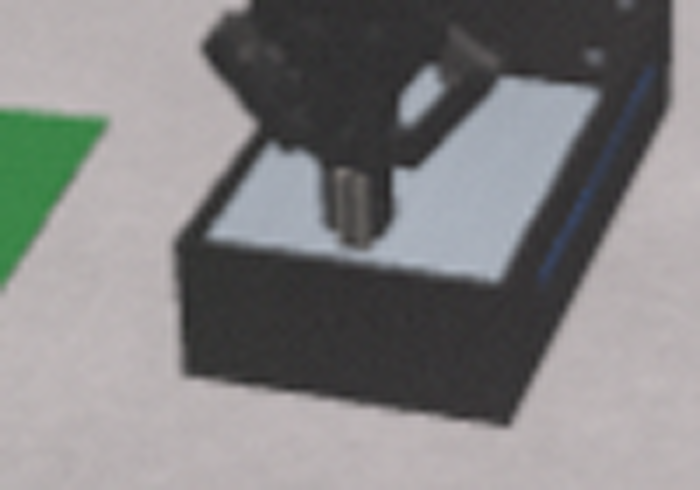

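```bash
python3 -m creep '[[0,0,0.0001,0,0,0,-1],[0.0003,0,0.0002,0,0,0,-1],[0.0006,0,0.0002,0,0,0,-1],[0.0009,0,0.0002,0,0,0,-1],[0.0012,0,0.0002,0,0,0,-1],[0.0015,0,0.0002,0,0,0,-1],[0.0018,0,0.0002,0,0,0,-1],[0.0021,0,0.0002,0,0,0,-1],[0.0024,0,0.0002,0,0,0,-1],[0.0027,0,0.0002,0,0,0,-1]]'
```

```text
clock: 22.33
tcp_pos: [537.4, 14.0, 83.6]
tool_rot: [0.001, 0.733, 0.68, -0.0]
wrist_force: [-0.6, -4.7, 10.1]
width: -0.0
finger_force: 4.8
```

```bash
python3 -m creep '[[0,0,-0.002,0,0,0,-1],[0,0,-0.006,0,0,0,-1],[0,0,-0.014,0,0,0,-1],[0,0,-0.028,0,0,0,-1],[0,0,-0.045,0,0,0,-1],[0.02,0,-0.065,0,0,0,-1],[0.05,0,-0.085,0,0,0,-1],[0.085,0,-0.1,0,0,0,-1],[0.12,0,-0.11,0,0,0,-1],[0.155,0,-0.115,0,0,0,-1]]';python3 -m creep '[[0.035,0,0,0,0,0,-1],[0.07,0,0,0,0,0,-1],[0.1,0,0,0,0,0,-1],[0.13,0,0,0,0,0,-1],[0.16,0,0,0,0,0,-1],[0.185,0,0,0,0,0,-1],[0.2,0,0,0,0,0,-1],[0.2,0,0,0,0,0,-1],[0.2,0,0,0,0,0,-1],[0.2,0,0,0,0,0,-1]]'
python3 - <<'E'
from h import *
c,s=np.cos(-.0747),np.sin(-.0747)
p=cam("top")
for y in range(119,146,2):
    q=[]
    for x in(-50,-25,0,25,50):
        u=proj(p,(528.4+c*x-s*y,-99+s*x+c*y,64)); q.append(int(p["image"][int(u[1]+.5),int(u[0]+.5)].mean()))
    print(y,q)
b=cv2.convertScaleAbs(p["image"][115:195,250:375,::-1],alpha=1.8)
p=cam("side"); u,v=proj(p,(535,0,60)).astype(int)
a=p["image"][v-40:v+40,u-45:u+45,::-1]
cv2.imwrite("pics/s2.png",cv2.resize(np.hstack([a,b]),(80*45//10*0+774,288*1+0) if 0 else None,fx=3.6,fy=3.6,interpolation=cv2.INTER_CUBIC))
E
```

```text
clock: 23.17
tcp_pos: [548.5, 171.1, 200.3]
tool_rot: [0.001, 0.733, 0.68, 0.001]
wrist_force: [0.2, 0.3, 1.1]
width: 0.3
finger_force: 0.0
clock: 24.0
tcp_pos: [563.1, 368.3, 198.3]
tool_rot: [0.0, 0.733, 0.68, -0.0]
wrist_force: [0.7, -0.3, 0.5]
width: 0.0
finger_force: 0.0
119 [114, 111, 109, 110, 108]
121 [114, 113, 111, 108, 108]
123 [113, 113, 111, 109, 109]
125 [114, 111, 111, 109, 109]
127 [112, 113, 111, 109, 109]
129 [114, 110, 112, 108, 109]
131 [109, 110, 106, 108, 105]
133 [89, 99, 88, 94, 89]
135 [89, 74, 88, 73, 89]
137 [58, 50, 58, 49, 57]
139 [51, 50, 51, 49, 50]
141 [76, 57, 74, 58, 70]
143 [76, 89, 74, 89, 70]
145 [102, 111, 100, 110, 100]
```

View pics/s2.png

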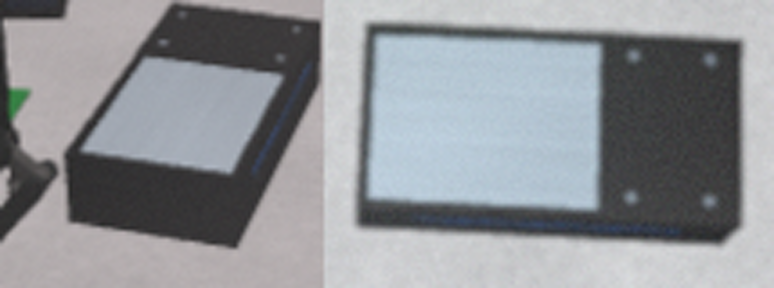

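The right panel (top view) shows the plate filling the whole window, with its edge at about y = 135 mm, against the end wall. The arm is clear.

```bash
python3 -c "
from station import arm; print(arm.finish_job())"
```

```text
the job is handed in; nothing more can be done
None
```

The brass specimen was set down in the chamber's ring, first floor contact about 12 N. The shutter was then slid shut: the last top view puts its edge at about station y = 135 mm, with 8–11 N of pressing at the readings. The arm was clear when I handed the job in at about 24 s; no verdict came back.

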